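# Seat the vacuum pot's cover evenly with its four wing nuts

### The job

The cover of the specimen vacuum pot is held by four quarter-turn wing nuts, tightened clockwise; two opposite ones are already about halfway, the other two are still slack. So that the cover seats evenly, first bring the two slack nuts to about halfway too, and only then tighten all four fully home to their stops in star order: one nut, then the one opposite it, then the other opposite pair. Leave the things lying around it alone.

Things in the scene. Friction and masses are not known exactly. Their poses are not given: they have to be found in the camera images.
- chamber: Vacuum pot fixed to the worktop: round, aluminium, 100 mm across, with a square flange 124 mm wide; origin at the centre of its underside, x and y parallel to the flange's edges, z up. A brass hose nozzle on its -x side, 26 mm up, reaches 82 mm from the centre. The pot may stand turned up to 86 degrees either way from nozzle toward the robot.
- cover_mid (a point): Centre of the top face of the pot's cover, a square aluminium plate 122 x 122 x 9 mm with a round clear window: 69.5 mm above the worktop with all nuts slack, 67.1 mm with all snug. Axes as the pot's. A wing nut stands near each corner, its axis 62 mm from here. nut_1 to nut_4 follow anticlockwise seen from above: 1 is opposite 3, 2 opposite 4.
- nut_1_grip (a point): Middle of the wing of nut_1 at the cover's (+x,+y) corner, on the nut's axis, 22 mm (slack) to 23 mm above the cover. Wing: dark steel bar 42 mm long (x of this point), 11 mm thick (y), 26 mm high (8 to 34 mm above the cover), on a stem 11 mm and a washer 17 mm across. Pinch it across its thickness from above; it sinks 1 to 2.4 mm as the nuts tighten. Next nuts are 88 mm away.
- nut_1 (a joint): Turn of nut_1, rad; grows clockwise seen from above (tightening): 0 slack, wing square to the line to the cover's centre (across the corner); 0.785 halfway, wing parallel to an edge of the cover; 1.571 hard stop, snug, wing pointing to the centre. Stays where left; takes 0.12 N m to turn. Found at 0.65 to 0.92.
- nut_2_grip (a point): Middle of the wing of nut_2 at the cover's (-x,+y) corner, on the nut's axis, 22 mm (slack) to 23 mm above the cover. Wing: dark steel bar 42 mm long (x of this point), 11 mm thick (y), 26 mm high (8 to 34 mm above the cover), on a stem 11 mm and a washer 17 mm across. Pinch it across its thickness from above; it sinks 1 to 2.4 mm as the nuts tighten. Next nuts are 88 mm away.
- nut_2 (a joint): Turn of nut_2, rad; grows clockwise seen from above (tightening): 0 slack, wing square to the line to the cover's centre (across the corner); 0.785 halfway, wing parallel to an edge of the cover; 1.571 hard stop, snug, wing pointing to the centre. Stays where left; takes 0.12 N m to turn. Found at 0 to 0.25.
- nut_3_grip (a point): Middle of the wing of nut_3 at the cover's (-x,-y) corner, on the nut's axis, 22 mm (slack) to 23 mm above the cover. Wing: dark steel bar 42 mm long (x of this point), 11 mm thick (y), 26 mm high (8 to 34 mm above the cover), on a stem 11 mm and a washer 17 mm across. Pinch it across its thickness from above; it sinks 1 to 2.4 mm as the nuts tighten. Next nuts are 88 mm away.
- nut_3 (a joint): Turn of nut_3, rad; grows clockwise seen from above (tightening): 0 slack, wing square to the line to the cover's centre (across the corner); 0.785 halfway, wing parallel to an edge of the cover; 1.571 hard stop, snug, wing pointing to the centre. Stays where left; takes 0.12 N m to turn. Found at 0.65 to 0.92.
- nut_4_grip (a point): Middle of the wing of nut_4 at the cover's (+x,-y) corner, on the nut's axis, 22 mm (slack) to 23 mm above the cover. Wing: dark steel bar 42 mm long (x of this point), 11 mm thick (y), 26 mm high (8 to 34 mm above the cover), on a stem 11 mm and a washer 17 mm across. Pinch it across its thickness from above; it sinks 1 to 2.4 mm as the nuts tighten. Next nuts are 88 mm away.
- nut_4 (a joint): Turn of nut_4, rad; grows clockwise seen from above (tightening): 0 slack, wing square to the line to the cover's centre (across the corner); 0.785 halfway, wing parallel to an edge of the cover; 1.571 hard stop, snug, wing pointing to the centre. Stays where left; takes 0.12 N m to turn. Found at 0 to 0.25.
- stereo_microscope: Large stereo microscope, fixed, 0.4 m high, right of the pot: it takes up x from 0.47 m on and y from about -0.2 to 0.05 m. It stands between the pot and where the arm may start (right): swing across in front of it with the arm drawn in, the gripper within about 0.38 m of the base axis. Origin at its foot on the worktop.
- loupe_mid (a point): Bystander, to be left alone: black cylindrical loupe 39 mm across, 38 mm high; point at its middle, 19 mm above the worktop it lies on.
- tweezers_mid (a point): Bystander, to be left alone: steel tweezers 120 x 12 x 9 mm, lying flat; point at its middle, 4.5 mm above the worktop it lies on.
- specimen_2_mid (a point): Bystander, to be left alone: round black embedded specimen 30 mm across, 16 mm high; point at its middle, 8 mm above the worktop it lies on.
- scalpel_mid (a point): Bystander, to be left alone: steel scalpel 143 x 11 x 9 mm, lying flat; point at its middle, 4.5 mm above the worktop it lies on.
- blower_mid (a point): Bystander, to be left alone: black rubber air blower 109 x 52 x 55 mm; point at its middle, 27 mm above the worktop it lies on.

How it is judged:
On the way, in this order (a step that is already met when the one before it is completed fails the run):
1. All four nuts are about halfway (each between 0.5 and 1.1 rad) (value of joint nut_1 between 0.5 and 1.1 rad and value of joint nut_2 between 0.5 and 1.1 rad and value of joint nut_3 between 0.5 and 1.1 rad and value of joint nut_4 between 0.5 and 1.1 rad), for 0.2 s.
2. One opposite pair is home (over 1.4 rad) while the other pair is still about halfway (under 1.15 rad) (((value of joint each of nut_1, nut_3 above 1.4 rad and value of joint each of nut_2, nut_4 below 1.15 rad) or (value of joint each of nut_2, nut_4 above 1.4 rad and value of joint each of nut_1, nut_3 below 1.15 rad))), for 0.2 s.
At the end, for the whole second after the job is handed in: All four wing nuts are turned home against their stops (each over 1.4 of 1.571 rad) and the cover lies level (within 0.004 rad) (value of joint each of nut_1, nut_2, nut_3, nut_4 above 1.4 rad and angle between cover_mid's own z axis and vertical below 0.004 rad); the robot touches nothing.
It fails at once if A bystander is pushed more than 30 mm from where it lay (distance of any of loupe_mid, tweezers_mid, specimen_2_mid, scalpel_mid, blower_mid from where it was at the start of the episode above 0.03 m).
It also fails if it takes over 70 s, if anything falls off the work surface, if the arm or the gripper's body presses on something with over 40 N, if the wrist force passes 120 N, or if a joint passes its speed limit or range.

### The arm

A 7-joint arm with a two-finger parallel gripper is mounted at the origin on a cart in front of the work surface, level with it; the furniture and walls round the work are solid. World frame = base frame: x ahead of the robot, y to its left, z up, the work surface at z = 0. Lengths are in m, angles in rad, forces in N, time in s.
With the tool pointing down it reaches from about 0.4 to 0.85 m from the base axis. Payload 4.5 kg.
Tool frame: the origin (TCP) lies at the centre of the arm's flange, where the gripper is bolted on; the fingertips stand 166 mm ahead of it and the grasp point (between the pads) lies 147 mm ahead of it (r.grip_depth is the distance from the TCP to the grasp point, in m); z points along the fingers, y is the line along which they close (so a half turn about z gives the same grasp; the last joint's range is limited). The gripper opens to 88 mm and grips with 3 to 60 N. Pads are 18 mm wide; open, the fingers measure 123 mm over their backs; the gripper's body (75 mm by 187 mm) begins 45 mm behind the grasp point.
Start: joints at [1.367, 0.689, -0.195, 1.565, 0.157, 0.902, -0.215], TCP at [0.147, -0.607, 0.405] pointing down, gripper open.
Joint ranges: [-3.01, 3.01], [-0.46, 2.08], [-1.47, 1.51], [0.13, 2.56], [-1, 4.14], [0.04, 2.09], [-2.66, 2.66]. Speed limits (rad/s): [2.57, 2.57, 3.14, 3.14, 3.14, 3.14, 3.14].

### API

Orientations are given as a unit quaternion [x, y, z, w].
In Python, from plant import status, cams, r, finder gives the robot as it stands.
- The arm moves only by the tool play_rows, never from a script. Its argument "rows" is a list of rows, each a list of 7 numbers: the opening in per cent of the stroke, from 0 (shut) to 100 (fully open), then the shift along the tool's x, y, z in m, then the turn, a rotation vector about the tool's x, y, z in degrees. A call has 1 to 8 rows; each row shifts and turns the commanded pose from where the row before left it, along the tool's axes as they then stand; what a row does not reach is not made up. A row lasts 1/8 s, in which the tool goes at most 62.5 mm and 10.7 degrees, less where a joint would pass 70% of its speed; a pose out of reach is approached as far as the arm can. A call with a gripper value outside its range is refused whole. The fingers move at their own pace and stop on an object; "grip_force" is the grip in N (left out, the last holds). Time passes only in rows, so rows that do not move let the fingers close. It gives the time, the measured TCP pose, the force, the opening and the grip force at its end, in the units of the state.
- status.get_state(): the state, without advancing time (a new reading comes with each control period).
- cams.snapshot(name): name is "scene" or "top" or "wrist"; returns the picture (384x512x3 uint8, red, green, blue); there is no depth.
- cams.camera_params(name): a dict with "vfov" (degrees; the focal length in pixels is half the picture's height over the tangent of half this angle, whatever the lens; pixels are square), "cx", "cy" (the principal point, pixels), "distortion" ([k1, k2, p1, p2, k3] as OpenCV has them; the pictures are not rectified), "R" (3x3) and "t" (3): a world point X has camera coordinates R X + t; the wrist camera has in their place "tool_from_camera" (4x4, takes a point from camera to tool coordinates, whose origin is the TCP and whose axes are the flange's). Camera axes: x right, y down, z forward; pixel columns grow to the right and rows downward; lengths in m; the calibration is good to about 2 mm. A picture is of the moment at which its call begins: read the wrist's pose just before it. camera_params takes no time and is no camera call.
- r.finish_job(): hands the job in; it is judged then, once.
Trained networks look in the newest picture that a camera, given by its name, has taken for a name from the list of things; names that differ only in an ending like _2 or _b are one class to them, and where a whole thing is asked for, a point or a joint stands for the part that bears it (a point fixed in the world has none). Each returns a list of dicts, best first, with "score" (0 to 1); they miss things now and then, are a little off and sometimes report something else, mostly with a low value. They report only what shows in the picture. A call takes as long as a camera call.
- finder.spot_in(camera, label): "at" ([x, y, z] in m, in the coordinates of the camera as it stood for that picture, good to about 4 mm: the middle of the surface that is visible of it).
- finder.regions_of(camera, label): "mask" (384x512 bool, what is visible of it).
The state is a dict: "clock": time; "q": joint angles; "qd": joint speeds; "joint_torque": joint torques, N m; "tool_pos": TCP position; "eef_rot": TCP orientation; "contact_force": force on the tool from outside, world axes, zero at the start; "moment": the same for the moment, N m; "opening": opening from 0.0 (shut) to 1.0 (fully open); "finger_force": force on a finger pad.
Only numpy, scipy, OpenCV 4.12 (cv2) and the standard library are available. Lean on these libraries where they do the work, as an engineer would, in place of code of your own. Each camera call takes 0.05 s, during which the arm holds its last target. There are 200 camera calls.

## Working session

There is one attempt and no reset: what is moved stays moved. The work goes in short steps, Python scripts to look and compute and a tool call to move; the robot and the scene stay as the last step left them, time stands still between calls to the robot, and variables do not carry over. Pictures are saved under pics/ and viewed, at most 10 in all, crops included, and the job is handed in when it is done.

Besides the shell and the picture viewer there is one more tool, called after "Emit:" in YAML: its name, and indented under it one key for each argument. play_rows: Moves the arm, as the interface text tells. Its arguments: {"type":"object","properties":{"rows":{"type":"array","items":{"type":"array","items":{"type":"number"}}},"grip_force":{"type":"number"}},"required":["rows"]}

```bash
mkdir -p pics; ls; cat > h.py <<'E'
import numpy as np, cv2, json
from plant import status, cams, r, finder
from scipy.spatial.transform import Rotation as Ro
def K(p): 
    f=192/np.tan(np.radians(p['vfov'])/2); return np.array([[f,0,p['cx']],[0,f,p['cy']],[0,0,1.]])
def pose(name,st=None):
    p=cams.camera_params(name)
    if 'R' in p: return p,np.array(p['R']),np.array(p['t'])
    T=np.eye(4);T[:3,:3]=Ro.from_quat(st['eef_rot']).as_matrix();T[:3,3]=st['tool_pos']
    M=np.linalg.inv(T@np.array(p['tool_from_camera']));return p,M[:3,:3],M[:3,3]
def proj(X,name,st=None):
    p,R,t=pose(name,st)
    return cv2.projectPoints(np.float64(X).reshape(-1,3),cv2.Rodrigues(R)[0],t,K(p),np.array(p['distortion'],float))[0][:,0]
def plane(uv,z,name,st=None):
    p,R,t=pose(name,st)
    n=cv2.undistortPoints(np.float64(uv).reshape(-1,1,2),K(p),np.array(p['distortion'],float))[:,0]
    d=np.c_[n,np.ones(len(n))]@R; c=-R.T@t
    return c+d*((z-c[2])/d[:,2])[:,None]
def toworld(at,name,st=None):
    p,R,t=pose(name,st); return R.T@(np.array(at)-t)
E
python3 - <<'E'
from h import *
st=status.get_state();print(st['clock'],st['tool_pos'],st['eef_rot'],r.grip_depth)
for c in('top','scene'):
    im=cams.snapshot(c);cv2.imwrite(f'pics/{c}0.png',im[:,:,::-1])
    for l in('chamber','cover_mid','nut_1_grip'):
        for d in finder.spot_in(c,l)[:5]: print(c,l,round(d['score'],2),toworld(d['at'],c).round(3))
E
```

```text
pics
0.0 [ 0.14712683 -0.60709735  0.40389619] [ 9.92934793e-01  1.18657482e-01 -1.77903550e-04 -9.30989661e-04] 0.1473
top chamber 0.9 [0.541 0.266 0.072]
top cover_mid 0.71 [0.543 0.261 0.074]
top nut_1_grip 0.61 [0.603 0.278 0.104]
scene chamber 0.93 [0.526 0.276 0.07 ]
scene chamber 0.23 [0.666 0.13  0.028]
scene cover_mid 0.73 [0.479 0.261 0.088]
scene nut_1_grip 0.69 [0.605 0.283 0.089]
scene nut_1_grip 0.65 [0.527 0.328 0.097]
scene nut_1_grip 0.33 [0.663 0.133 0.027]
```

View pics/top0.png

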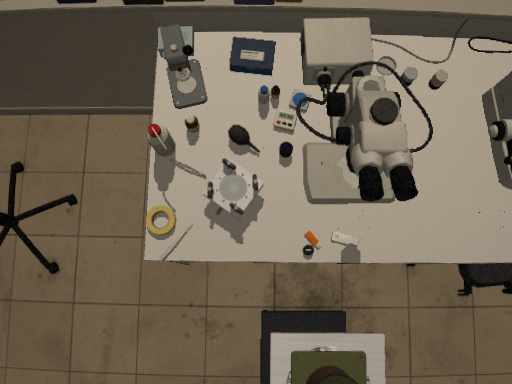

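View pics/scene0.png

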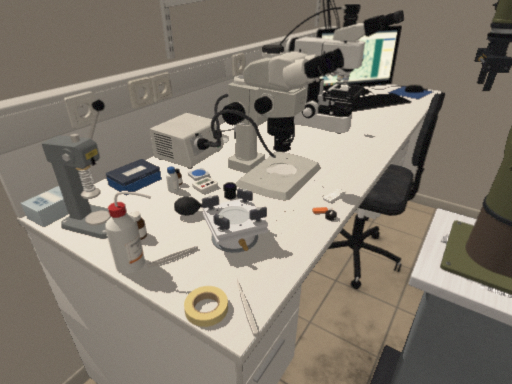

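```bash
python3 - <<'E'
from h import *
R=Ro.from_quat(status.get_state()['eef_rot']).as_matrix()
p=[np.array([.147,-.607])]
for a in np.radians(np.arange(-76,27,9.2)): p.append(.37*np.array([np.cos(a),np.sin(a)]))
for a,b in zip(p,p[1:]): print(((R.T@np.r_[b-a,0])*1000).round())
E
```

```text
[   3. -255.    0.]
[59. -5.  0.]
[ 58. -15.   0.]
[ 54. -24.   0.]
[ 50. -32.   0.]
[ 44. -40.   0.]
[ 37. -46.   0.]
[ 30. -51.   0.]
[ 21. -56.   0.]
[ 12. -58.   0.]
[  2. -59.   0.]
[ -7. -59.   0.]
```

Emit:
play_rows:
  rows:
    - [60,0,-0.059,0,0,0,0]
    - [60,0,-0.059,0,0,0,0]
    - [60,0,-0.059,0,0,0,0]
    - [60,0,-0.059,0,0,0,0]

```text
clock: 0.9
tool_pos: [0.0912, -0.3763, 0.405]
eef_rot: [0.993, 0.119, 0.0, 0.0]
contact_force: [-0.3, 0.7, -0.5]
opening: 0.601
finger_force: 0.0
```

Emit:
play_rows:
  rows:
    - [60,0.059,-0.008,0,0,0,0]
    - [60,0.058,-0.015,0,0,0,0]
    - [60,0.054,-0.024,0,0,0,0]
    - [60,0.05,-0.032,0,0,0,0]
    - [60,0.044,-0.04,0,0,0,0]
    - [60,0.037,-0.046,0,0,0,0]
    - [60,0.03,-0.051,0,0,0,0]

```text
clock: 1.78
tool_pos: [0.3648, -0.0881, 0.405]
eef_rot: [0.993, 0.119, 0.001, 0.0]
contact_force: [0.0, -0.5, 0.1]
opening: 0.601
finger_force: 0.0
```

Emit:
play_rows:
  rows:
    - [60,0.021,-0.056,0,0,0,0]
    - [60,0.012,-0.058,0,0,0,0]
    - [60,0.012,-0.059,0,0,0,0]
    - [60,0.012,-0.059,0,0,0,0]
    - [60,0.04,-0.04,0,0,0,0]

```text
clock: 2.4
tool_pos: [0.392, 0.1998, 0.4049]
eef_rot: [0.993, 0.121, -0.001, 0.0]
contact_force: [1.0, -0.8, -0.0]
opening: 0.598
finger_force: 0.0
```

```bash
python3 - <<'E'
from h import *
st=status.get_state();print(st['clock'],np.round(st['q'],2),st['tool_pos'],st['eef_rot'])
im=cams.snapshot('wrist');cv2.imwrite(f'pics/w1.png',im[:,:,::-1])
for l in('cover_mid','nut_1_grip'):
        for d in finder.spot_in('wrist',l)[:6]: print(l,round(d['score'],2),toworld(d['at'],'wrist',st).round(3))
E
```

```text
2.4 [-0.51  0.46 -0.1   2.1   0.08  0.59 -1.99] [0.39199868 0.19984353 0.40494157] [ 9.92680669e-01  1.20766659e-01 -6.92727359e-04  1.56214787e-04]
cover_mid 0.78 [0.521 0.258 0.067]
```

View pics/w1.png

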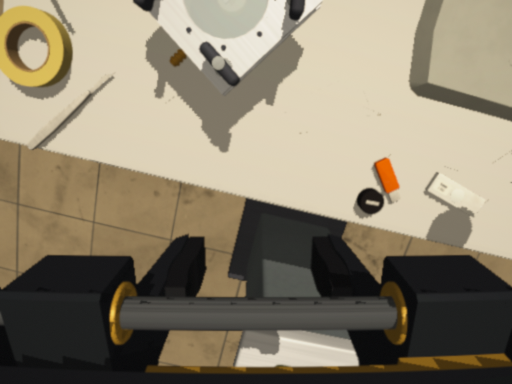

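```bash
python3 - <<'E'
from h import *
st=status.get_state()
c=plane([[256,192],[240,130]],.08,'wrist',st);print(c.round(3))
R=Ro.from_quat(st['eef_rot']).as_matrix()
print((R.T@(np.array([.535,.262,.08])-c[1])).round(3))
print(cams.camera_params('wrist'))
E
```

```text
[[0.383 0.201 0.08 ]
 [0.437 0.23  0.08 ]]
[ 0.103 -0.008  0.   ]
{'vfov': 61.346466829509076, 'cx': 258.05397396045237, 'cy': 195.0278614911093, 'distortion': array([-0.05889592,  0.        ,  0.        ,  0.        ,  0.        ]), 'tool_from_camera': array([[-3.93391829e-04, -9.58621187e-01, -2.84684501e-01,
         7.52361127e-02],
       [ 9.99999127e-01, -1.79066869e-05, -1.32155335e-03,
        -5.49946820e-04],
       [ 1.26177129e-03, -2.84684772e-01,  9.58620357e-01,
         2.08478495e-02],
       [ 0.00000000e+00,  0.00000000e+00,  0.00000000e+00,
         1.00000000e+00]])}
```

Emit:
play_rows:
  rows:
    - [60,0.05,-0.004,0,0,0,0]
    - [60,0.05,-0.004,0,0,0,0]
    - [60,0,0,0,0,0,0]

```text
clock: 2.92
tool_pos: [0.4915, 0.2278, 0.4045]
eef_rot: [0.993, 0.117, 0.001, -0.0]
contact_force: [-0.4, 0.3, 0.3]
opening: 0.597
finger_force: 0.0
```

```bash
python3 - <<'E'
from h import *
st=status.get_state();print(st['clock'],st['tool_pos'])
json.dump({k:np.array(v).tolist() for k,v in st.items()},open('st2.json','w'))
im=cams.snapshot('wrist');cv2.imwrite(f'pics/w2.png',im[:,:,::-1])
for l in('cover_mid','nut_1_grip'):
        for d in finder.spot_in('wrist',l)[:6]: print(l,round(d['score'],2),toworld(d['at'],'wrist',st).round(3))
ms=finder.regions_of('wrist','nut_1_grip')
for i,d in enumerate(ms):
    v,u=np.nonzero(d['mask']);print(round(d['score'],2),len(u),u.mean().round(),v.mean().round())
np.save('m2.npy',np.array([d['mask'] for d in ms]))
cv2.imwrite('pics/w2c.png',cv2.resize(im[0:270,100:420,::-1],None,fx=2,fy=2,interpolation=cv2.INTER_CUBIC))
E
```

```text
2.925 [0.49147177 0.22775221 0.40452281]
cover_mid 0.98 [0.549 0.267 0.067]
nut_1_grip 0.74 [0.606 0.279 0.108]
nut_1_grip 0.24 [0.391 0.44  0.012]
0.86 771 230.0 40.0
```

View pics/w2c.png

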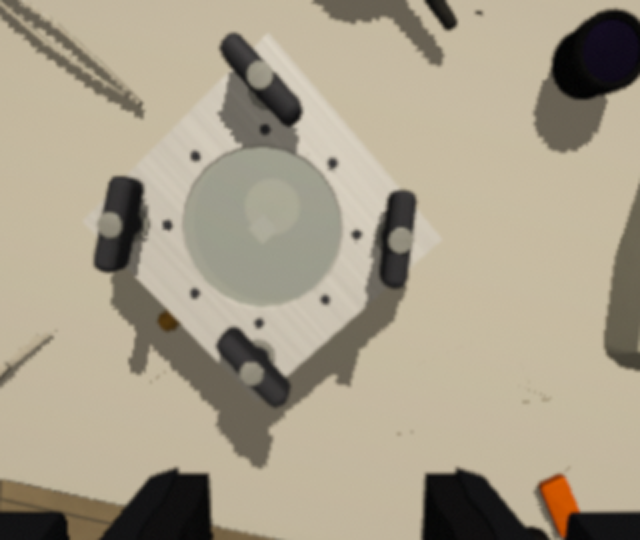

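```bash
cat > fit.py <<'E'
from h import *
from scipy.optimize import minimize
def box(x,y,a,z0):
    P=np.array([[sx*.021,sy*.0055,z] for sx in(-1,1) for sy in(-1,1) for z in(.008,.034)])
    c,s=np.cos(a),np.sin(a)
    return np.c_[x+c*P[:,0]-s*P[:,1],y+s*P[:,0]+c*P[:,1],z0+P[:,2]]
def fit(im,st,x,y,a,z0=.0685,thr=75):
    g=cv2.cvtColor(im,cv2.COLOR_RGB2GRAY)
    u,v=proj([[x,y,z0+.02]],'wrist',st)[0].round().astype(int)
    roi=np.zeros(g.shape,np.uint8);cv2.circle(roi,(u,v),52,1,-1)
    m=((g<thr)&(roi>0)).astype(np.uint8)
    m=cv2.morphologyEx(m,cv2.MORPH_CLOSE,np.ones((15,15),np.uint8))
    S=4
    mb=cv2.resize(m.astype(np.float32),None,fx=S,fy=S)>.5
    def cost(p):
        h=cv2.convexHull(np.float32((proj(box(p[0],p[1],p[2],z0),'wrist',st)+.5)*S))
        b=np.zeros(mb.shape,np.uint8);cv2.fillPoly(b,[h.round().astype(int)],1);b=b>0
        return 1-(b&mb).sum()/(b|mb).sum()
    best=None
    for da in(-.4,-.2,0,.2,.4):
        s=np.array([[x,y,a+da]]*4);s[1,0]+=.004;s[2,1]+=.004;s[3,2]+=.15
        o=minimize(cost,s[0],method='Nelder-Mead',options=dict(initial_simplex=s,maxiter=120))
        if best is None or o.fun<best.fun: best=o
    return best
E
python3 - <<'E'
from fit import *
st=json.load(open('st2.json'));im=cv2.imread('pics/w2.png')[:,:,::-1]
uv=np.array([[259,75],[109,224],[252,372],[400,240]])/2+[100,0]-.25
X=plane(uv,.1035,'wrist',st);print(X.round(4))
c=X.mean(0);d=X[:,:2]-c[:2]
ang=np.arctan2(d[:,1],d[:,0]);yaw=np.angle(np.exp(1j*(ang-np.pi/4-np.arange(4)*np.pi/2)).mean())
print('c',c.round(4),'rad',np.hypot(*d.T).round(4),'yaw',np.degrees(yaw))
ty=lambda j,i: yaw+np.pi/4+i*np.pi/2+np.pi/2-j
for i,j in enumerate((.78,.1,.78,.1)):
    o=fit(im,st,X[i,0],X[i,1],ty(j,i))
    jj=(ty(0,i)-o.x[2]+np.pi/2)%np.pi-np.pi/2
    print(i+1,o.x[:2].round(4),'wingdir',np.degrees(o.x[2]).round(1),'joint',jj.round(3),'iou',1-o.fun)
E
```

```text
[[0.6069 0.2799 0.1035]
 [0.5354 0.3296 0.1035]
 [0.486  0.2571 0.1035]
 [0.5572 0.208  0.1035]]
c [0.5464 0.2687 0.1035] rad [0.0616 0.0619 0.0615 0.0616] yaw -34.579285697885105
1 [0.605  0.2793] wingdir 51.4 joint 0.856 iou 0.7312907084939518
2 [0.5348 0.3277] wingdir 177.1 joint 0.233 iou 0.7354384344513075
3 [0.485  0.2562] wingdir 230.7 joint 0.867 iou 0.7119680679842915
4 [0.556  0.2091] wingdir 368.8 joint 0.028 iou 0.7768405475397706
```

Emit:
play_rows:
  rows:
    - [50,0,0,0,0,0,-10.5]
    - [50,0,0,0,0,0,-10.5]
    - [50,0,0,0,0,0,-10.5]
    - [50,0,0,0,0,0,-10.5]
    - [50,0,0,0,0,0,-10.5]
    - [50,0,0,0,0,0,-10.5]
    - [50,0,0,0,0,0,-10.5]
    - [50,0,0,0,0,0,-10.5]
  grip_force: 30

```text
clock: 4.12
tool_pos: [0.4877, 0.2279, 0.4049]
eef_rot: [0.656, 0.755, -0.001, 0.0]
contact_force: [0.5, -0.6, -0.2]
opening: 0.501
finger_force: 0.0
```

Emit:
play_rows:
  rows:
    - [50,0,0,0,0,0,-10.5]
    - [50,0,0,0,0,0,-10.5]
    - [50,0,0,0,0,0,-10.5]
    - [50,0,0,0,0,0,-10.5]
    - [50,0,0,0,0,0,-10.5]
    - [50,0,0,0,0,0,-10.5]
    - [50,0,0,0,0,0,-10.5]
    - [50,0,0,0,0,0,-10.5]

```text
clock: 5.12
tool_pos: [0.4878, 0.228, 0.4048]
eef_rot: [-0.018, 1.0, -0.001, -0.0]
contact_force: [-0.1, 0.2, -0.6]
opening: 0.502
finger_force: 0.0
```

```bash
cat > go.py <<'E'
import sys
from h import *
N={1:(.6069,.2799),2:(.5354,.3296),3:(.486,.2571),4:(.5572,.208)}
n,z,yaw=int(sys.argv[1]),float(sys.argv[2]),float(sys.argv[3])
st=status.get_state();R=Ro.from_quat(st['eef_rot']).as_matrix();p=np.array(st['tool_pos'])
y=np.degrees(np.arctan2(R[1,0],R[0,0]))
# desired vertical-tool pose, so tilt is mended too
T=(Ro.from_euler('z',y+((yaw-y+180)%360-180),degrees=True)*Ro.from_euler('x',180,degrees=True))
tool=Ro.from_matrix(R).inv()*T
print('t',round(st['clock'],2),'yaw',y.round(2),'q',np.round(st['q'],2),'pos',p.round(4))
print('d tool mm',((R.T@(np.r_[N[n],z]-p))*1000).round(1),'rot',tool.as_rotvec(degrees=True).round(2))
E
python3 go.py 2 .244 181
```

```text
t 5.12 yaw -177.95 q [ 0.02  0.72 -0.94  1.81  0.7   0.99  0.39] pos [0.4878 0.228  0.4048]
d tool mm [-51.2 100.2 160.6] rot [-0.12 -0.    1.05]
```

Emit:
play_rows:
  rows:
    - [50,-0.026,0.05,0,0,0,1]
    - [50,-0.025,0.05,0,0,0,0]
    - [50,0,0,0.05,0,0,0]
    - [50,0,0,0.04,0,0,0]
    - [50,0,0,0,0,0,0]
    - [50,0,0,0,0,0,0]

```text
clock: 5.88
tool_pos: [0.5378, 0.3299, 0.3164]
eef_rot: [-0.006, 1.0, 0.001, 0.001]
contact_force: [-0.2, -0.0, -0.1]
opening: 0.505
finger_force: 0.0
```

```bash
python3 go.py 2 .244 181; python3 - <<'E'
from fit import *
st=status.get_state();im=cams.snapshot('wrist');cv2.imwrite('pics/w3.png',im[:,:,::-1])
X=np.array([[.6069,.2799],[.5354,.3296],[.486,.2571],[.5572,.208]])
print(proj(np.c_[X,[.1035]*4],'wrist',st).round(0))
E
```

```text
t 5.88 yaw -179.34 q [-0.2   0.93 -0.83  1.61  0.8   0.98  0.28] pos [0.5378 0.3299 0.3164]
d tool mm [ 2.5 -0.4 72.4] rot [ 0.07  0.08 -0.34]
[[183. 309.]
 [255. 214.]
 [134. 134.]
 [ 71. 242.]]
```

View pics/w3.png

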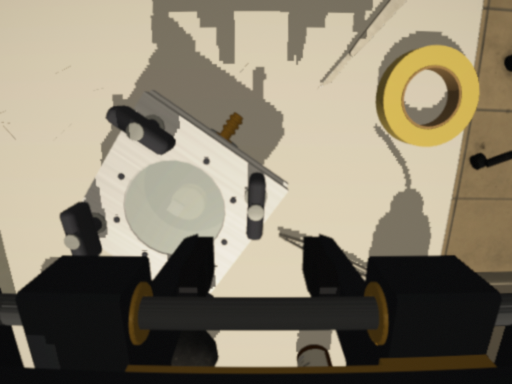

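Emit:
play_rows:
  rows:
    - [50,0.002,0,0.036,0,0,0]
    - [50,0,0,0.035,0,0,0]
    - [50,0,0,0,0,0,0]
    - [10,0,0,0,0,0,0]
    - [10,0,0,0,0,0,0]
    - [10,0,0,0,0,0,0]
    - [10,0,0,0,0,0,0]

```text
clock: 6.8
tool_pos: [0.5363, 0.3288, 0.2444]
eef_rot: [-0.005, 1.0, -0.001, 0.001]
contact_force: [-1.6, -3.4, 3.6]
opening: 0.125
finger_force: 30.0
```

Emit:
play_rows:
  rows:
    - [10,0,0,0,0,0,6]
    - [10,0,0,0,0,0,6]
    - [10,0,0,0,0,0,6]
    - [10,0,0,0,0,0,6]
    - [10,0,0,0,0,0,6]
    - [10,0,0,0,0,0,6]
    - [10,0,0,0,0,0,0]
    - [10,0,0,0,0,0,0]

```text
clock: 7.8
tool_pos: [0.5359, 0.3277, 0.2439]
eef_rot: [0.304, 0.953, -0.003, 0.001]
contact_force: [-1.9, -5.1, 5.5]
opening: 0.121
finger_force: 30.0
```

```bash
python3 go.py 2 .244 145.4; python3 -c "
from h import *
s=status.get_state();print(s['moment'],s['contact_force'])"
```

```text
t 7.8 yaw 144.57 q [-0.29  0.97 -0.62  1.65  0.77  0.78 -0.33] pos [0.5359 0.3277 0.2439]
d tool mm [ 1.5  1.2 -0.1] rot [-0.26  0.15 -0.83]
[-1.27231366  0.12118397 -0.09436678] [-1.88978096 -5.10721427  5.49588933]
```

Emit:
play_rows:
  rows:
    - [50,0,0,0,0,0,0]
    - [50,0,0,0,0,0,0]
    - [50,0,0,-0.055,0,0,0]
    - [50,0,0,-0.01,0,0,-10.5]
    - [50,0,0,0,0,0,-10.5]
    - [50,0,0,0,0,0,-10.5]
    - [50,0,0,0,0,0,-10.5]
    - [50,0,0,0,0,0,0]

```text
clock: 8.8
tool_pos: [0.536, 0.3298, 0.3085]
eef_rot: [-0.057, 0.998, 0.001, -0.0]
contact_force: [0.3, 0.5, -0.3]
opening: 0.5
finger_force: 0.0
```

```bash
python3 go.py 4 .305 187
```

```text
t 8.8 yaw -173.48 q [-0.19  0.95 -0.86  1.62  0.83  0.98  0.35] pos [0.536  0.3298 0.3085]
d tool mm [  -7.3 -123.4    3.3] rot [ 0.07 -0.03 -0.48]
```

Emit:
play_rows:
  rows:
    - [50,-0.003,-0.041,0,0,0,0]
    - [50,-0.002,-0.041,0,0,0,0]
    - [50,-0.002,-0.041,0,0,0,0]
    - [50,0,0,0,0,0,0]
    - [50,0,0,0,0,0,0]

```text
clock: 9.43
tool_pos: [0.5569, 0.2091, 0.309]
eef_rot: [-0.057, 0.998, 0.001, 0.0]
contact_force: [-0.1, 0.7, 0.1]
opening: 0.502
finger_force: 0.0
```

```bash
python3 go.py 4 .244 187; python3 - <<'E'
from fit import *
st=status.get_state();im=cams.snapshot('wrist');cv2.imwrite('pics/w4.png',im[:,:,::-1])
X=np.array([[.6069,.2799],[.5354,.3296],[.486,.2571],[.5572,.208]])
print(proj(np.c_[X,[.1035]*4],'wrist',st).round(0))
E
```

```text
t 9.43 yaw -173.46 q [ 0.03  0.91 -0.87  1.73  0.86  0.93  0.48] pos [0.5569 0.2091 0.309 ]
d tool mm [-0.1 -1.2 65. ] rot [ 0.09  0.03 -0.46]
[[353. 302.]
 [454. 209.]
 [356. 112.]
 [254. 222.]]
```

View pics/w4.png

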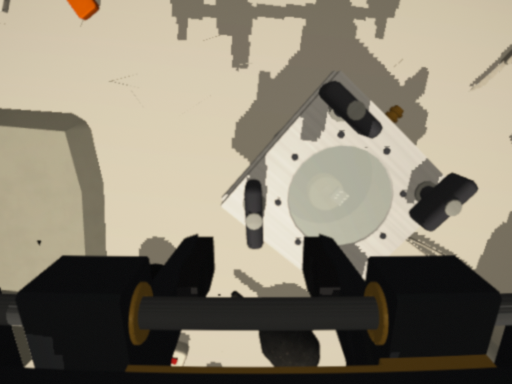

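Emit:
play_rows:
  rows:
    - [50,0,-0.001,0.033,0,0,0]
    - [50,0,0,0.032,0,0,0]
    - [50,0,0,0,0,0,0]
    - [10,0,0,0,0,0,0]
    - [10,0,0,0,0,0,0]
    - [10,0,0,0,0,0,0]
    - [10,0,0,0,0,0,0]

```text
clock: 10.35
tool_pos: [0.5575, 0.2069, 0.2442]
eef_rot: [-0.058, 0.998, -0.0, 0.0]
contact_force: [0.1, -0.4, 2.2]
opening: 0.124
finger_force: 30.0
```

Emit:
play_rows:
  rows:
    - [10,0,0,0,0,0,7]
    - [10,0,0,0,0,0,7]
    - [10,0,0,0,0,0,7]
    - [10,0,0,0,0,0,7]
    - [10,0,0,0,0,0,7]
    - [10,0,0,0,0,0,7]
    - [10,0,0,0,0,0,0]
    - [10,0,0,0,0,0,0]

```text
clock: 11.35
tool_pos: [0.5575, 0.2059, 0.2437]
eef_rot: [0.304, 0.953, -0.001, 0.0]
contact_force: [-0.3, -5.6, 3.0]
opening: 0.12
finger_force: 30.0
```

```bash
python3 go.py 4 .244 145.4; python3 -c "
from h import *
s=status.get_state();print(s['moment'],s['contact_force'],s['opening'])"
```

```text
t 11.35 yaw 144.65 q [-0.08  0.95 -0.64  1.76  0.82  0.72 -0.22] pos [0.5575 0.2059 0.2437]
d tool mm [ 1.4  1.5 -0.3] rot [-0.13  0.09 -0.75]
[-1.07350482 -0.23725682 -0.13233926] [-0.29225963 -5.60967265  2.99525446] 0.120104032258624
```

Emit:
play_rows:
  rows:
    - [10,0,0,0,0,0,0]
    - [10,0,0,0,0,0,0]

```text
clock: 11.6
tool_pos: [0.5575, 0.2059, 0.2437]
eef_rot: [0.304, 0.953, -0.001, 0.0]
contact_force: [0.9, -6.3, 3.7]
opening: 0.121
finger_force: 30.0
```

Emit:
play_rows:
  rows:
    - [10,0,0,0,0,0,7.5]
    - [10,0,0,0,0,0,7.5]
    - [10,0,0,0,0,0,7.5]
    - [10,0,0,0,0,0,7.5]
    - [10,0,0,0,0,0,7.5]
    - [10,0,0,0,0,0,7]
    - [10,0,0,0,0,0,0]
    - [10,0,0,0,0,0,0]

```text
clock: 12.6
tool_pos: [0.5567, 0.2054, 0.2432]
eef_rot: [0.642, 0.767, -0.002, 0.0]
contact_force: [-1.1, -6.0, 2.7]
opening: 0.122
finger_force: 30.0
```

```bash
python3 go.py 4 .244 100.4; python3 -c "
from h import *
s=status.get_state();print(s['moment'],s['contact_force'],s['opening'])"
```

```text
t 12.6 yaw 100.15 q [-0.18  0.91 -0.44  1.77  0.63  0.62 -0.83] pos [0.5567 0.2054 0.2432]
d tool mm [ 2.5  0.9 -0.8] rot [-0.18  0.22 -0.25]
[-1.31115584  0.11332822 -0.02055893] [-1.08925192 -6.04669951  2.73009633] 0.12193236672738347
```

Emit:
play_rows:
  rows:
    - [10,0,0,0,0,0,3]
    - [10,0,0,0,0,0,0]
    - [50,0,0,0,0,0,0]
    - [50,0,0,0,0,0,0]
    - [50,0,0,-0.062,0,0,0]
    - [50,0,0,0,0,0,0]

```text
clock: 13.35
tool_pos: [0.5585, 0.2094, 0.3097]
eef_rot: [0.661, 0.75, 0.005, 0.001]
contact_force: [0.5, 0.3, 0.1]
opening: 0.497
finger_force: 0.0
```

```bash
python3 go.py 2 .305 144.6
```

```text
t 13.35 yaw 97.2 q [-0.15  0.81 -0.5   1.73  0.55  0.73 -0.81] pos [0.5585 0.2094 0.3097]
d tool mm [122.1  -7.9   5.3] rot [  0.58  -0.09 -47.41]
```

Translate first, then turn 47° and check.

Emit:
play_rows:
  rows:
    - [50,0.041,-0.003,0,0,0,0]
    - [50,0.041,-0.003,0,0,0,0]
    - [50,0.04,-0.002,0,0,0,0]
    - [50,0,0,0,0,0,-10]
    - [50,0,0,0,0,0,-10]
    - [50,0,0,0,0,0,-10]
    - [50,0,0,0,0,0,-10]
    - [50,0,0,0,0,0,-7]

```text
clock: 14.35
tool_pos: [0.5338, 0.3277, 0.3049]
eef_rot: [0.305, 0.952, 0.0, -0.001]
contact_force: [0.3, 0.6, -0.2]
opening: 0.498
finger_force: 0.0
```

```bash
python3 go.py 2 .243 144.6
```

```text
t 14.35 yaw 144.44 q [-0.25  0.9  -0.7   1.63  0.71  0.88 -0.29] pos [0.5338 0.3277 0.3049]
d tool mm [-0.3  2.5 61.9] rot [ 0.01 -0.08 -0.16]
```

Emit:
play_rows:
  rows:
    - [50,0,0.002,0.031,0,0,0]
    - [50,0,0,0.031,0,0,0]
    - [50,0,0,0,0,0,0]
    - [10,0,0,0,0,0,0]
    - [10,0,0,0,0,0,0]
    - [10,0,0,0,0,0,0]
    - [10,0,0,0,0,0,0]

```text
clock: 15.22
tool_pos: [0.5348, 0.3281, 0.2442]
eef_rot: [0.308, 0.951, -0.001, -0.0]
contact_force: [-2.4, -4.2, 6.0]
opening: 0.12
finger_force: 30.0
```

Emit:
play_rows:
  rows:
    - [10,0,0,0,0,0,7.5]
    - [10,0,0,0,0,0,7.5]
    - [10,0,0,0,0,0,7.5]
    - [10,0,0,0,0,0,7.5]
    - [10,0,0,0,0,0,7.5]
    - [10,0,0,0,0,0,8.5]
    - [10,0,0,0,0,0,0]
    - [10,0,0,0,0,0,0]

```text
clock: 16.23
tool_pos: [0.5344, 0.3278, 0.2437]
eef_rot: [0.654, 0.757, -0.002, 0.001]
contact_force: [-4.8, -3.3, 5.7]
opening: 0.123
finger_force: 30.0
```

```bash
python3 go.py 2 .243 100.4; python3 -c "
from h import *
s=status.get_state();print(s['moment'],s['contact_force'],s['opening'])"
```

```text
t 16.23 yaw 98.33 q [-0.38  0.94 -0.45  1.66  0.59  0.68 -0.99] pos [0.5344 0.3278 0.2437]
d tool mm [1.6 1.2 0.7] rot [-0.14  0.21 -2.07]
[-1.12095474  0.6310237   0.45088437] [-4.75872879 -3.25904406  5.71536173] 0.12267883912365989
```

Emit:
play_rows:
  rows:
    - [50,0,0,0,0,0,0]
    - [50,0,0,0,0,0,0]
    - [50,0,0,-0.062,0,0,0]
    - [50,0,0,-0.02,0,0,-10.5]
    - [50,0,0,0,0,0,-10.5]
    - [50,0,0,0,0,0,-10.5]
    - [50,0,0,0,0,0,-10.5]
    - [50,0,0,0,0,0,-10.5]

```text
clock: 17.23
tool_pos: [0.5357, 0.3292, 0.3259]
eef_rot: [0.251, 0.968, 0.001, 0.0]
contact_force: [-0.5, 0.8, -0.2]
opening: 0.502
finger_force: 0.0
```

Emit:
play_rows:
  rows:
    - [50,0,0,0,0,0,-10.5]
    - [50,0,0,0,0,0,-10.5]
    - [50,0,0,0,0,0,-10.5]
    - [50,0,0,0,0,0,-10.5]
    - [50,0,0,0,0,0,-10.5]
    - [50,0,0,0,0,0,-10.5]
    - [50,0,0,0,0,0,-10.5]
    - [50,0,0,0,0,0,-10.5]

```text
clock: 18.23
tool_pos: [0.5358, 0.329, 0.3258]
eef_rot: [-0.461, 0.887, 0.0, 0.001]
contact_force: [-0.3, -0.1, 0.4]
opening: 0.497
finger_force: 0.0
```

```bash
python3 go.py 1 .305 232
```

```text
t 18.23 yaw -125.05 q [-0.1   1.01 -1.08  1.6   0.96  1.14  1.11] pos [0.5358 0.329  0.3258]
d tool mm [ -0.6 -86.4  20.8] rot [0.   0.08 2.95]
```

Emit:
play_rows:
  rows:
    - [50,0,-0.043,0,0,0,2]
    - [50,0,-0.043,0,0,0,0]
    - [50,0,0,0,0,0,0]
    - [50,0,0,0,0,0,0]

```text
clock: 18.73
tool_pos: [0.6043, 0.2783, 0.3258]
eef_rot: [-0.443, 0.896, 0.001, 0.0]
contact_force: [-0.5, -0.5, -0.7]
opening: 0.496
finger_force: 0.0
```

```bash
python3 go.py 1 .243 233; python3 - <<'E'
from fit import *
st=status.get_state();im=cams.snapshot('wrist');cv2.imwrite('pics/w5.png',im[:,:,::-1])
X=np.array([[.6069,.2799],[.5354,.3296],[.486,.2571],[.5572,.208]])
print(proj(np.c_[X,[.102]*4],'wrist',st).round(0))
E
```

```text
t 18.73 yaw -127.36 q [-0.01  1.04 -1.07  1.48  0.95  1.2   1.25] pos [0.6043 0.2783 0.3258]
d tool mm [-2.8 -1.2 82.8] rot [ 0.06  0.05 -0.36]
[[257. 215.]
 [387. 209.]
 [394.  71.]
 [250.  77.]]
```

View pics/w5.png

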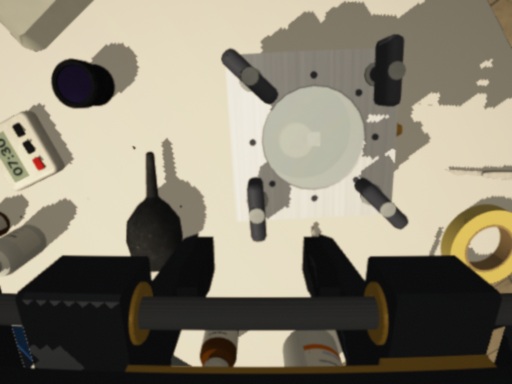

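```bash
python3 - <<'E'
from h import *
for z in(0.05,.1,.18): print(z,plane([[192,124],[154,131],[168,150]],z,'top')[:,:2].round(3).tolist())
E
```

```text
0.05 [[0.734, 0.389], [0.712, 0.498], [0.655, 0.455]]
0.1 [[0.716, 0.381], [0.695, 0.486], [0.641, 0.444]]
0.18 [[0.687, 0.369], [0.668, 0.467], [0.617, 0.428]]
```

Emit:
play_rows:
  rows:
    - [50,-0.002,-0.001,0.041,0,0,0]
    - [50,0,0,0.041,0,0,0]
    - [50,0,0,0,0,0,0]
    - [10,0,0,0,0,0,0]
    - [10,0,0,0,0,0,0]
    - [10,0,0,0,0,0,0]
    - [10,0,0,0,0,0,0]

```text
clock: 19.65
tool_pos: [0.6064, 0.2795, 0.2448]
eef_rot: [-0.444, 0.896, 0.001, 0.001]
contact_force: [-1.8, 0.9, 3.6]
opening: 0.125
finger_force: 30.0
```

Emit:
play_rows:
  rows:
    - [10,0,0,0,0,0,7.5]
    - [10,0,0,0,0,0,7.5]
    - [10,0,0,0,0,0,7.5]
    - [10,0,0,0,0,0,7.5]
    - [10,0,0,0,0,0,7.5]
    - [10,0,0,0,0,0,7]
    - [10,0,0,0,0,0,0]
    - [10,0,0,0,0,0,0]

```text
clock: 20.65
tool_pos: [0.6069, 0.2788, 0.2442]
eef_rot: [-0.072, 0.997, -0.0, 0.001]
contact_force: [2.0, -0.2, 4.9]
opening: 0.123
finger_force: 30.0
```

```bash
python3 go.py 1 .243 190.4; python3 -c "
from h import *
s=status.get_state();print(s['moment'],s['contact_force'],s['opening'])"
```

```text
t 20.65 yaw -171.77 q [-0.08  1.09 -0.88  1.52  0.94  1.    0.48] pos [0.6069 0.2788 0.2442]
d tool mm [-0.1  1.1  1.2] rot [-0.01  0.07 -2.17]
[-0.14972637 -0.29208396  0.16360735] [ 2.03755677 -0.15134339  4.91661795] 0.12263633740275348
```

Emit:
play_rows:
  rows:
    - [50,0,0,0,0,0,0]
    - [50,0,0,0,0,0,0]
    - [50,0,0,-0.062,0,0,0]
    - [50,0,0,0,0,0,-10.5]
    - [50,0,0,0,0,0,-10.5]
    - [50,0,0,0,0,0,-10.5]
    - [50,0,0,0,0,0,-10.5]
    - [50,0,0,0,0,0,0]

```text
clock: 21.65
tool_pos: [0.6064, 0.2787, 0.3051]
eef_rot: [-0.423, 0.906, 0.0, -0.001]
contact_force: [-0.3, -0.0, -0.9]
opening: 0.5
finger_force: 0.0
```

```bash
python3 go.py 3 .305 232
```

```text
t 21.65 yaw -129.98 q [-0.02  1.07 -1.06  1.49  0.98  1.18  1.19] pos [0.6064 0.2787 0.3051]
d tool mm [93.9 78.4  0.2] rot [ 0.06 -0.04 -1.98]
```

Emit:
play_rows:
  rows:
    - [50,0.031,0.026,0,0,0,-2]
    - [50,0.031,0.026,0,0,0,0]
    - [50,0.032,0.026,0,0,0,0]
    - [50,0,0,0,0,0,0]
    - [50,0,0,0,0,0,0]

```text
clock: 22.28
tool_pos: [0.4878, 0.2541, 0.3059]
eef_rot: [-0.438, 0.899, -0.0, 0.001]
contact_force: [1.2, 0.8, 0.2]
opening: 0.499
finger_force: 0.0
```

```bash
python3 go.py 3 .243 232; python3 - <<'E'
from fit import *
st=status.get_state();im=cams.snapshot('wrist');cv2.imwrite('pics/w6.png',im[:,:,::-1])
X=np.array([[.6069,.2799],[.5354,.3296],[.486,.2571],[.5572,.208]])
print(proj(np.c_[X,[.102]*4],'wrist',st).round(0))
E
```

```text
t 22.27 yaw -128.03 q [ 0.01  0.96 -1.08  1.86  1.03  1.01  0.95] pos [0.4878 0.2541 0.3059]
d tool mm [-1.2  3.3 62.9] rot [-0.04  0.05 -0.03]
[[148. 346.]
 [272. 341.]
 [265. 224.]
 [125. 232.]]
```

View pics/w6.png

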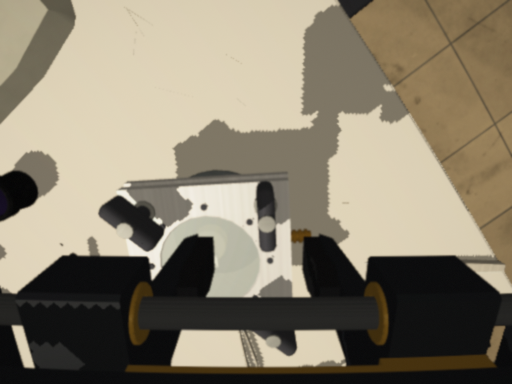

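Nut 3's disc is at (266,223), as predicted (265,224), and its wing is aligned with the tool. I'll descend with a 3 mm y correction.

Emit:
play_rows:
  rows:
    - [50,-0.001,0.003,0.031,0,0,0]
    - [50,0,0,0.031,0,0,0]
    - [50,0,0,0,0,0,0]
    - [10,0,0,0,0,0,0]
    - [10,0,0,0,0,0,0]
    - [10,0,0,0,0,0,0]
    - [10,0,0,0,0,0,0]

```text
clock: 23.2
tool_pos: [0.4847, 0.2574, 0.2444]
eef_rot: [-0.44, 0.898, 0.001, 0.0]
contact_force: [-2.8, 0.5, 1.8]
opening: 0.125
finger_force: 30.0
```

Emit:
play_rows:
  rows:
    - [10,0,0,0,0,0,7.5]
    - [10,0,0,0,0,0,7.5]
    - [10,0,0,0,0,0,7.5]
    - [10,0,0,0,0,0,7.5]
    - [10,0,0,0,0,0,7.5]
    - [10,0,0,0,0,0,7]
    - [10,0,0,0,0,0,0]
    - [10,0,0,0,0,0,0]

```text
clock: 24.2
tool_pos: [0.4852, 0.2567, 0.2439]
eef_rot: [-0.068, 0.998, 0.0, 0.0]
contact_force: [-1.7, 0.8, 1.1]
opening: 0.123
finger_force: 30.0
```

```bash
python3 go.py 3 .243 190.4; python3 -c "
from h import *
s=status.get_state();print(s['moment'],s['contact_force'],s['opening'])"
```

```text
t 24.2 yaw -172.22 q [-0.08  0.99 -0.88  1.9   1.08  0.82  0.14] pos [0.4852 0.2567 0.2439]
d tool mm [-0.9  0.2  0.9] rot [ 0.01  0.02 -2.62]
[ 0.14521203 -0.04487611  0.23550052] [-1.73612569  0.77897671  1.09693528] 0.1226801306741968
```

Emit:
play_rows:
  rows:
    - [50,0,0,0,0,0,0]
    - [50,0,0,0,0,0,0]
    - [50,0,0,-0.06,0,0,0]
    - [50,0,0,-0.06,0,0,0]
    - [50,-0.06,0,-0.03,0,0,0]
    - [50,-0.06,0,0,0,0,0]
    - [50,0,0,0,0,0,0]
    - [50,0,0,0,0,0,0]

```text
clock: 25.2
tool_pos: [0.5993, 0.272, 0.3909]
eef_rot: [-0.067, 0.998, -0.0, -0.001]
contact_force: [-0.5, 0.1, 0.9]
opening: 0.501
finger_force: 0.0
```

```bash
python3 - <<'E'
from h import *
im=cams.snapshot('wrist');cv2.imwrite('pics/w7.png',im[:,:,::-1])
E
```

```text
(no output)
```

View pics/w7.png

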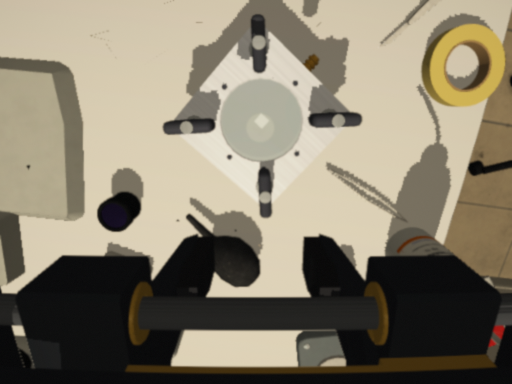

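All four wings, at (258,43), (187,127), (265,195) and (335,120), point to the centre, and nothing else has moved. I'll hand the job in.

```bash
python3 -c "
from h import *
print(r.finish_job())"
```

```text
the job is handed in; nothing more can be done
None
```

I brought the two slack nuts (2 and 4) to halfway, then tightened all four home in star order 4, 2, 1, 3; the last picture shows every wing pointing to the centre, and I handed the job in at about 25 s, with no verdict returned.

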